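# Transfer hot-air nozzles to the station's rack in working order

## Task

The four cooled hot-air nozzles stand on the white seats of the cooling stand in the order in which they will be used. Move them to the empty dark steel nozzle rack, one on each post and in the same left-to-right order as seen from the robot, each standing upright and fully seated over its post, and let go of them.

Things in the scene. Friction and masses are not known exactly. Their poses are not given: they have to be found in the camera images.
- nozzle_pin: Loose plain steel hot-air nozzle, upright, outlet up, about 40 g. Sizes in mm. Foot: round collar, outer dia 30, 22 high, bore 24 open below, small screw lugs at +x (20 from axis); shoulder to height 30; head: round barrel dia 18, heights 30-56, then thin tube dia 10 to height 74. Grip the barrel at heights 35-53. Origin: centre of the collar's lower rim, z up the axis.
- nozzle_round: Loose plain steel hot-air nozzle, upright, outlet up, about 45 g. Sizes in mm. Foot: round collar, outer dia 30, 22 high, bore 24 open below, small screw lugs at +x (20 from axis); shoulder to height 30; head: round tube dia 28, heights 29-54 (top), wide round mouth. Grip at heights 35-50. Origin: centre of the collar's lower rim, z up the axis.
- nozzle_square: Loose plain steel hot-air nozzle, upright, outlet up, about 60 g. Sizes in mm. Foot: round collar, outer dia 30, 22 high, bore 24 open below, small screw lugs at +x (20 from axis); shoulder to height 30; head: open square box 42 x 42 (x, y), heights 29-54 (top). Grip opposite faces at heights 35-50. Origin: centre of the collar's lower rim, z up the axis.
- nozzle_slot: Loose plain steel hot-air nozzle, upright, outlet up, about 50 g. Sizes in mm. Foot: round collar, outer dia 30, 22 high, bore 24 open below, small screw lugs at +x (20 from axis); shoulder to height 30; head: narrow open box, 14 in x, 54 in y, heights 29-54 (top). Grip along x at heights 35-50. Origin: centre of the collar's lower rim, z up the axis.
- stand: Cooling stand: fixed light grey plate 70 (x) by 310 (y) mm, top 12 above the bench, with four white seats in a row at y = 120, 40, -40, -120, x = 0; nozzles' lower rims start 17 above the bench. Origin: centre of its underside, on the bench; +y to the robot's left within 0.2 rad, +x away from the robot. It may be nearer or farther than the rack.
- rack: Empty nozzle rack: fixed dark steel, 70 (x) by 310 (y) mm, plate top 12 above the bench, lip to 18 along the +x edge. Four posts at y = 120, 40, -40, -120, x = 0 (dia 12, 18 tall above the plate, top 8 tapered to dia 4). A seated nozzle's rim rests on the plate, about 6 play round the post. Origin: centre of underside, on the bench; +y to the robot's left within 0.2 rad.
- seat_pin: White ceramic disc fixed on the cooling stand, dia 54 mm, 5 thick, with a steel post (dia 12, 18 tall above the disc, top 8 tapered to dia 4); nozzle_pin starts on it. Its place in the row differs from start to start. Origin: centre of the disc's underside, 12 above the bench; axes parallel to the stand's.
- seat_round: White ceramic disc fixed on the cooling stand, dia 54 mm, 5 thick, with a steel post (dia 12, 18 tall above the disc, top 8 tapered to dia 4); nozzle_round starts on it. Its place in the row differs from start to start. Origin: centre of the disc's underside, 12 above the bench; axes parallel to the stand's.
- seat_square: White ceramic disc fixed on the cooling stand, dia 54 mm, 5 thick, with a steel post (dia 12, 18 tall above the disc, top 8 tapered to dia 4); nozzle_square starts on it. Its place in the row differs from start to start. Origin: centre of the disc's underside, 12 above the bench; axes parallel to the stand's.
- seat_slot: White ceramic disc fixed on the cooling stand, dia 54 mm, 5 thick, with a steel post (dia 12, 18 tall above the disc, top 8 tapered to dia 4); nozzle_slot starts on it. Its place in the row differs from start to start. Origin: centre of the disc's underside, 12 above the bench; axes parallel to the stand's.
Things that resemble listed ones, but are neither listed nor needed, are in the scene too. Leave any purple or red look-alike of the nozzle_pin alone. What is shaped like the nozzle_round but green is not meant.

How it is judged:
At the end, for the whole second after the job is handed in: Each nozzle is at rest on the post of the rack that has the same place in the row (counted from the left) as the seat it started from: within 10 mm of the post along the rack's x and y, its lower rim within 5 mm of the rack's plate, upright within 0.12 rad, slower than 0.02 m/s (x of nozzle_pin in the frame of rack between -0.01 and 0.01 m and z of nozzle_pin in the frame of rack between 0.007 and 0.017 m and angle between each of nozzle_pin, nozzle_round, nozzle_square, nozzle_slot's own z axis and vertical below 0.12 rad and linear speed of each of nozzle_pin, nozzle_round, nozzle_square, nozzle_slot below 0.02 m/s and ((y of seat_pin in the frame of stand between 0.1 and 0.14 m and y of nozzle_pin in the frame of rack between 0.11 and 0.13 m) or (y of seat_pin in the frame of stand between 0.02 and 0.06 m and y of nozzle_pin in the frame of rack between 0.03 and 0.05 m) or (y of seat_pin in the frame of stand between -0.06 and -0.02 m and y of nozzle_pin in the frame of rack between -0.05 and -0.03 m) or (y of seat_pin in the frame of stand between -0.14 and -0.1 m and y of nozzle_pin in the frame of rack between -0.13 and -0.11 m)) and x of nozzle_round in the frame of rack between -0.01 and 0.01 m and z of nozzle_round in the frame of rack between 0.007 and 0.017 m and ((y of seat_round in the frame of stand between 0.1 and 0.14 m and y of nozzle_round in the frame of rack between 0.11 and 0.13 m) or (y of seat_round in the frame of stand between 0.02 and 0.06 m and y of nozzle_round in the frame of rack between 0.03 and 0.05 m) or (y of seat_round in the frame of stand between -0.06 and -0.02 m and y of nozzle_round in the frame of rack between -0.05 and -0.03 m) or (y of seat_round in the frame of stand between -0.14 and -0.1 m and y of nozzle_round in the frame of rack between -0.13 and -0.11 m)) and x of nozzle_square in the frame of rack between -0.01 and 0.01 m and z of nozzle_square in the frame of rack between 0.007 and 0.017 m and ((y of seat_square in the frame of stand between 0.1 and 0.14 m and y of nozzle_square in the frame of rack between 0.11 and 0.13 m) or (y of seat_square in the frame of stand between 0.02 and 0.06 m and y of nozzle_square in the frame of rack between 0.03 and 0.05 m) or (y of seat_square in the frame of stand between -0.06 and -0.02 m and y of nozzle_square in the frame of rack between -0.05 and -0.03 m) or (y of seat_square in the frame of stand between -0.14 and -0.1 m and y of nozzle_square in the frame of rack between -0.13 and -0.11 m)) and x of nozzle_slot in the frame of rack between -0.01 and 0.01 m and z of nozzle_slot in the frame of rack between 0.007 and 0.017 m and ((y of seat_slot in the frame of stand between 0.1 and 0.14 m and y of nozzle_slot in the frame of rack between 0.11 and 0.13 m) or (y of seat_slot in the frame of stand between 0.02 and 0.06 m and y of nozzle_slot in the frame of rack between 0.03 and 0.05 m) or (y of seat_slot in the frame of stand between -0.06 and -0.02 m and y of nozzle_slot in the frame of rack between -0.05 and -0.03 m) or (y of seat_slot in the frame of stand between -0.14 and -0.1 m and y of nozzle_slot in the frame of rack between -0.13 and -0.11 m))); the robot touches nothing.
It also fails if it takes over 99 s, if anything falls off the work surface, if the arm or the gripper's body presses on something with over 40 N, if the wrist force passes 120 N, or if a joint passes its speed limit or range.

## Robot

A 6-joint arm with a two-finger parallel gripper is mounted at the origin on the work surface. World frame = base frame: x ahead of the robot, y to its left, z up, the work surface at z = 0. Lengths are in m, angles in rad, forces in N, time in s.
With the tool pointing down it reaches from about 0.3 to 0.875 m from the base axis. Payload 6.4 kg.
Tool frame: the origin (TCP) lies on the centre line of the jaws, within the pads' length; the fingertips stand 25 mm ahead of it and the grasp point (between the pads) lies 6 mm ahead of it (ctrl.tips_ahead is the z of the fingertips in the tool frame, in m); z points along the fingers, x is the direction in which the jaws open and shut, and the axes are right-handed (so a half turn about z gives the same grasp; the last joint's range is limited). The gripper opens to 85 mm and grips with 20 to 120 N. Pads are 22 mm wide; open, the fingers measure 114 mm over their backs; the gripper's body (76 mm by 85 mm) begins 54 mm behind the grasp point. The pads swing forward as they close: fully open they stand 13 mm farther back than shut.
Start: joints at [1.14, 0.181, 1.607, -0, 1.354, -0.206], TCP at [0.128, 0.561, 0.256] pointing down, gripper open.
Joint ranges: [-2.99, 2.99], [-0.89, 2.07], [0.3, 2.58], [-1.14, 4.28], [0, 2.63], [-3.12, 3.12]. Speed limits (rad/s): [2.57, 2.57, 3.01, 3.14, 3.14, 3.14].

## Interface

Orientations are given as a unit quaternion [w, x, y, z].
In Python, from bench import ctrl gives the robot as it stands.
- The arm moves only by the shell command python3 -m pendant 'ROWS'. ROWS is JSON, a list that holds one entry, the list of rows, each a list of 7 numbers: the shift along the tool's x, y, z in m, then the turn, a rotation vector about the tool's x, y, z in rad, then the closure, from -1 (fully open) to 1 (shut). A call has 1 to 10 rows; each row shifts and turns the commanded pose from where the row before left it, along the tool's axes as they then stand; what a row does not reach is not made up. A row lasts 1/10 s, in which the tool goes at most 50 mm and 8.59 degrees, less where a joint would pass 70% of its speed; a pose out of reach is approached as far as the arm can. A call with a gripper value outside its range is refused whole. The fingers move at their own pace and stop on an object; the grip force is fixed at half the most. Time passes only in rows, so rows that do not move let the fingers close. It gives the time, the measured TCP pose, the force and the opening at its end, in the units of the state.
- ctrl.get_obs(): the state, without advancing time (a new reading comes with each control period).
- ctrl.camera(name): name is "scene" or "top" or "wrist"; returns (picture, depth): 400x640x3 uint8, red, green, blue; 400x640 float32, m along the optical axis (not along the pixel's ray), 0 where there is no reading.
- ctrl.calibration(name): a dict with "fov_y" (degrees; the focal length in pixels is half the picture's height over the tangent of half this angle, whatever the lens; pixels are square), "cx", "cy" (the principal point, pixels), "camera_from_world" (4x4, takes a point from world to camera coordinates). Camera axes: x right, y down, z forward; pixel columns grow to the right and rows downward; lengths in m; the calibration is good to about 2 mm. A picture is of the moment at which its call begins: read the wrist's pose just before it. calibration takes no time and is no camera call; for the wrist camera it gives the pose at the moment of the call.
- ctrl.hand_in(): hands the job in, once; it reports no verdict.
The state is a dict: "time_s": time; "q": joint angles; "dq": joint speeds; "joint_efforts": joint torques, N m; "eef_pos": TCP position; "eef_rot": TCP orientation; "wrist_force": force on the tool from outside, world axes, zero at the start; "torque": the same for the moment, N m; "opening": opening from 0.0 (shut) to 1.0 (fully open).
Only numpy, scipy, OpenCV 4.12 (cv2) and the standard library are available. Lean on these libraries where they do the work, as an engineer would, in place of code of your own. Each camera call takes 0.05 s, during which the arm holds its last target.

## Working session

There is one attempt and no reset: what is moved stays moved. The work goes in short steps, Python scripts to look and compute and a shell command to move; the robot and the scene stay as the last step left them, time stands still between calls to the robot, and variables do not carry over. Pictures are saved under pics/ and viewed, and the job is handed in when it is done.

```bash
ls; mkdir -p pics; cat > h.py <<'E'
import numpy as np, cv2
from bench import ctrl
def snap(n,f):
    c=ctrl.calibration(n); p,d=ctrl.camera(n)
    cv2.imwrite(f'pics/{f}.png',p[:,:,::-1]); np.savez(f'pics/{f}.npz',p=p,d=d,T=c['camera_from_world'],fov=c['fov_y'],cx=c['cx'],cy=c['cy'])
    return p,d,c
def load(f):
    z=np.load(f'pics/{f}.npz'); return z['p'],z['d'],dict(camera_from_world=z['T'],fov_y=float(z['fov']),cx=float(z['cx']),cy=float(z['cy']))
def F(c): return 200/np.tan(np.radians(c['fov_y'])/2)
def ray(c,u,v,z):
    T=np.array(c['camera_from_world']);R=T[:3,:3];t=T[:3,3];o=-R.T@t
    d=R.T@np.array([(u-c['cx'])/F(c),(v-c['cy'])/F(c),1]);return o+d*(z-o[2])/d[2]
def cloud(d,c):
    T=np.array(c['camera_from_world']);v,u=np.mgrid[:d.shape[0],:d.shape[1]]
    P=np.stack([(u-c['cx'])/F(c)*d,(v-c['cy'])/F(c)*d,d],-1);return (P-T[:3,3])@T[:3,:3]
def proj(c,p):
    T=np.array(c['camera_from_world']);q=T[:3,:3]@np.array(p)+T[:3,3];return c['cx']+F(c)*q[0]/q[2],c['cy']+F(c)*q[1]/q[2]
E
python3 - <<'E'
from h import *
for n in['scene','top','wrist']:
    p,d,c=snap(n,n+'0');T=np.array(c['camera_from_world']);print(n,c['fov_y'],c['cx'],c['cy'],(-T[:3,:3].T@T[:3,3]).round(3),T[:3,:3].round(2).tolist(),(d>0).mean())
o=ctrl.get_obs();print(o['time_s'],o['eef_pos'],o['eef_rot'],o['opening'],ctrl.tips_ahead)
E
```

```text
pics
scene 46.881467396249505 309.84014768353023 196.46347180668002 [ 0.915 -0.165  0.649] [[0.35, 0.94, -0.0], [0.79, -0.3, -0.54], [-0.5, 0.19, -0.84]] 0.995875
top 56.76760173351549 312.7475517245956 203.19264522930416 [ 0.476 -0.034  0.706] [[-0.01, -1.0, -0.04], [-1.0, 0.01, -0.09], [0.09, 0.04, -0.99]] 0.9960859375
wrist 63.12740248162286 322.5870006380341 201.6002123928591 [0.049 0.578 0.374] [[0.22, 0.97, -0.0], [0.93, -0.21, 0.31], [0.31, -0.07, -0.95]] 0.99604296875
0.15 [0.12802016 0.56018577 0.25559883] [ 3.11463850e-04  7.81958931e-01  6.23329603e-01 -5.83000711e-04] 0.9958655725556017 0.025
```

View pics/top0.png

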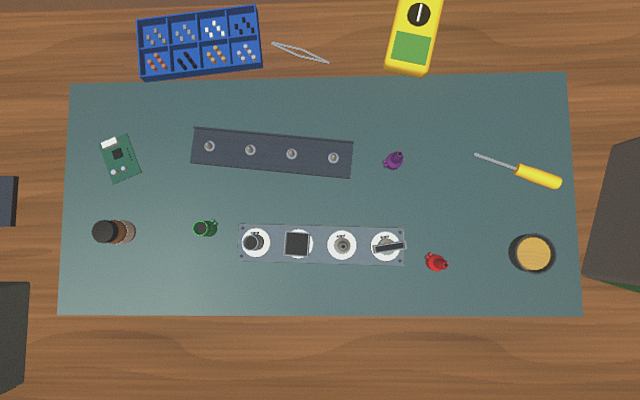

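View pics/scene0.png

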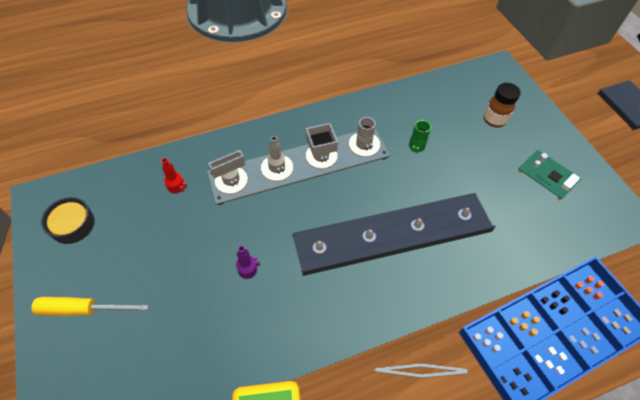

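View pics/wrist0.png

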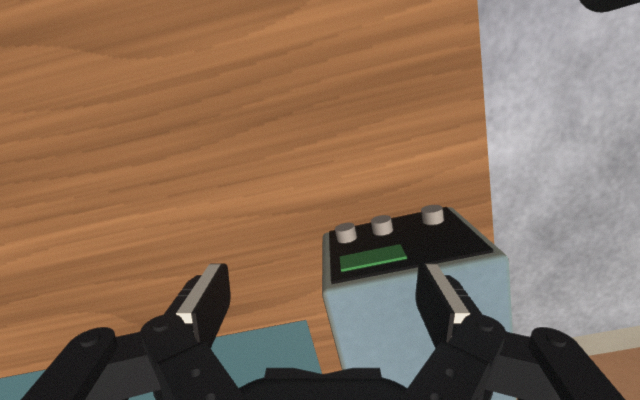

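```bash
cat > m1.py <<'E'
from h import *
print({k:v for k,v in ctrl.calibration('top').items() if k!='camera_from_world'})
for n in['top0','scene0']:
    p,d,c=load(n);W=cloud(d,c)
    hsv=cv2.cvtColor(p,cv2.COLOR_RGB2HSV)
    m=((hsv[:,:,2]>205)&(hsv[:,:,1]<40)).astype(np.uint8)
    k,lab,st,ce=cv2.connectedComponentsWithStats(m)
    for i in range(1,k):
        if st[i,4]>60: 
            pts=np.argwhere(lab==i)[:,::-1]
            h=cv2.convexHull(pts.astype(np.float32))[:,0]
            w=np.array([ray(c,u,v,.017)[:2] for u,v in h]).astype(np.float32)
            e=cv2.minEnclosingCircle(w)
            print(n,st[i],ce[i].round(1),'circle',np.round(e[0],4),round(e[1]*2000,1), 'z',np.median(W[lab==i][:,2]).round(4))
    # bench depth check
    g=W[(W[:,:,2]>-0.02)&(W[:,:,2]<0.006)&(W[:,:,0]>.3)&(W[:,:,0]<.7)];print('bench z',np.median(g[:,2]))
    # rack plate : dark pixels depth
    b=(hsv[:,:,2]<90)&(W[:,:,2]>0.006)&(W[:,:,2]<.022)&(W[:,:,0]>.4)&(W[:,:,0]<.75)
    b=b.astype(np.uint8);k,lab,st,ce=cv2.connectedComponentsWithStats(b)
    i=1+np.argmax(st[1:,4]);q=W[lab==i];print('rack',st[i],np.median(q[:,2]))
    h=np.array([ray(c,u,v,.012)[:2] for v,u in np.argwhere(lab==i)]).astype(np.float32)
    r=cv2.minAreaRect(h);print(r, cv2.boxPoints(r).round(4).tolist())
    # posts : above .020 in rack region
    box=cv2.boxPoints(((r[0]),(r[1]),r[2]))
    ins=np.zeros(d.shape,np.uint8)
    mm=(W[:,:,2]>.0225)&(W[:,:,2]<.04)
    mm=mm.astype(np.uint8);k,lab,st,ce=cv2.connectedComponentsWithStats(mm)
    for i in range(1,k):
        q=W[lab==i]; 
        if st[i,4]>8 and cv2.pointPolygonTest(box.astype(np.float32),tuple(map(float,np.median(q[:,:2],0))),False)>0:
            print('post',st[i,4],ce[i].round(1),q.mean(0).round(4),q[:,2].max().round(4))
E
python3 m1.py
```

```text
{'fov_y': 56.76760173351549, 'cx': 312.7475517245956, 'cy': 203.19264522930416}
top0 [101 137  16  11  85] [108.3 142.3] circle [0.6616 0.3941] 30.6 z 0.02
top0 [242 228  28  29 317] [257.7 242.9] circle [0.4671 0.1039] 53.2 z 0.018
top0 [328 231  28  29 406] [341.3 244.9] circle [ 0.4621 -0.0561] 53.5 z 0.0179
top0 [371 232  27  21 164] [382.4 238.1] circle [ 0.4608 -0.1352] 52.9 z 0.0181
top0 [373 250  26  11 139] [386.3 255.7] circle [ 0.4481 -0.1367] 46.4 z 0.018
bench z 0.0016153707890220678
rack [  0 176  17  51 482] 0.012217416618083945
((0.5502147674560547, 0.5937973856925964), (0.10017645359039307, 0.03263988345861435), 4.046159744262695) [[0.499099999666214, 0.6065000295639038], [0.5013999938964844, 0.5740000009536743], [0.6013000011444092, 0.5810999870300293], [0.5989999771118164, 0.6136000156402588]]
scene0 [349 134  31  22 310] [363.9 146.2] circle [0.467  0.1016] 54.8 z 0.016
scene0 [306 148  31  20 277] [320.8 159.6] circle [0.4647 0.0218] 54.4 z 0.0162
scene0 [261 156  32  24 367] [276.9 169.9] circle [ 0.4618 -0.0583] 54.9 z 0.0162
scene0 [215 168  33  25 351] [232.1 182.9] circle [ 0.4599 -0.1379] 54.8 z 0.0164
scene0 [564 174  15  14 120] [571.2 180.3] circle [0.6603 0.3914] 31.1 z 0.0177
bench z -0.00013096421937047563
rack [302 226 193  49 747] 0.013764994680536748
((0.6727885007858276, 0.0716746523976326), (0.310078889131546, 0.0069601163268089294), 83.59342956542969) [[0.6520000100135803, -0.0820000022649765], [0.6589000225067139, -0.0828000009059906], [0.6934999823570251, 0.22540000081062317], [0.6866000294685364, 0.22609999775886536]]
```

```bash
python3 - <<'E'
from h import *
p,d,c=load('top0')
a=cv2.resize(p[205:285,185:455],None,fx=2.9,fy=2.9,interpolation=3)[:,:,::-1]
b=cv2.resize(p[115:190,180:425],None,fx=2.9,fy=2.9,interpolation=3)[:,:,::-1]
w=max(a.shape[1],b.shape[1]);a=cv2.copyMakeBorder(a,0,0,0,w-a.shape[1],0);b=cv2.copyMakeBorder(b,0,0,0,w-b.shape[1],0)
cv2.imwrite('pics/crop1.png',np.vstack([b,a]));print(w)
E
```

```text
783
```

View pics/crop1.png

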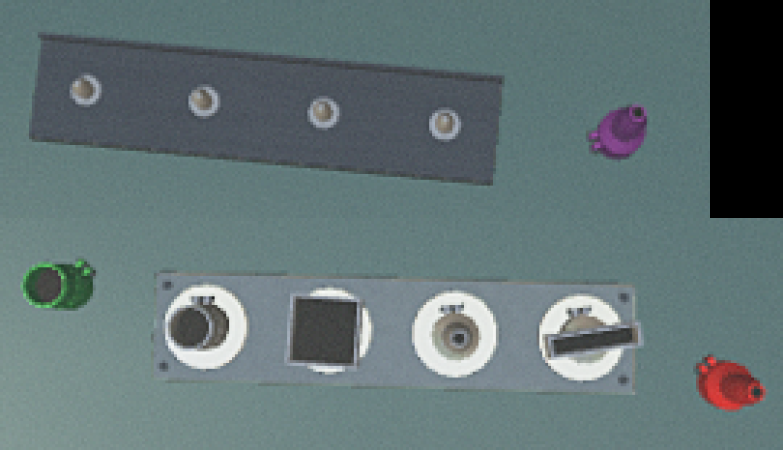

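```bash
cat > m2.py <<'E'
from h import *
p,d,c=load('top0');W=cloud(d,c)
g=p.astype(int).sum(2)
sub=np.zeros(g.shape,bool);sub[125:178,192:352]=1
m=((g>330)&sub).astype(np.uint8)
hsv=cv2.cvtColor(p,cv2.COLOR_RGB2HSV)
k,lab,st,ce=cv2.connectedComponentsWithStats(m)
for i in range(1,k):
    if 20<st[i,4]<300:
        pts=np.argwhere(lab==i)[:,::-1].astype(np.float32); e=cv2.minEnclosingCircle(pts)
        print(st[i],ce[i].round(1),'enc',np.round(e,1) if 0 else e, 'z.012',ray(c,*e[0],.012)[:2].round(4))
# heads
for nm,(cx,cy) in dict(round=(.467,.103),square=(.4647,.0225),pin=(.462,-.057),slot=(.46,-.137)).items():
    for lo in(.055,.064):
        s=(abs(W[:,:,0]-cx)<.04)&(abs(W[:,:,1]-cy)<.04)&(W[:,:,2]>lo)
        q=W[s];print(nm,lo,len(q),'mean',q.mean(0).round(4),'zmax',np.percentile(q[:,2],95).round(4),cv2.minAreaRect(q[:,:2].astype(np.float32)))
E
python3 m2.py
```

```text
[204 141  11  11  71] [209.  145.9] enc ((208.9545440673828, 145.59091186523438), 5.509293556213379) z.012 [0.6536 0.1971]
[245 145  11  11  76] [249.8 149.8] enc ((249.9109649658203, 149.6506805419922), 5.350160598754883) z.012 [0.6443 0.1171]
[286 149  11  11  82] [291.1 153.6] enc ((291.1111145019531, 153.55555725097656), 5.516627311706543) z.012 [0.6354 0.0375]
[328 153  11  11  88] [332.8 157.6] enc ((332.8947448730469, 157.57894897460938), 5.532674789428711) z.012 [ 0.6264 -0.0423]
round 0.055 108 mean [0.4669 0.1025 0.0673] zmax 0.0731 ((0.4673495292663574, 0.10278638452291489), (0.02724108099937439, 0.02588808722794056), 88.43351745605469)
round 0.064 78 mean [0.467  0.1024 0.0703] zmax 0.0732 ((0.4673495292663574, 0.10278638452291489), (0.02724108099937439, 0.02588808722794056), 88.43351745605469)
square 0.055 311 mean [0.464  0.024  0.0627] zmax 0.0732 ((0.4646773636341095, 0.023055491968989372), (0.04202748462557793, 0.0419299341738224), 85.5044937133789)
square 0.064 134 mean [0.4647 0.024  0.0712] zmax 0.0735 ((0.4646759331226349, 0.023061631247401237), (0.04203174635767937, 0.04192248731851578), 85.53466796875)
pin 0.055 1092 mean [ 0.4744 -0.0356  0.6546] zmax 0.7061 ((0.4673088788986206, -0.050458770245313644), (0.03312220796942711, 0.01691962592303753), 36.47399139404297)
pin 0.064 1090 mean [ 0.4744 -0.0356  0.6557] zmax 0.7061 ((0.4673088788986206, -0.050458770245313644), (0.03312220796942711, 0.01691962592303753), 36.47399139404297)
slot 0.055 196 mean [ 0.4585 -0.1358  0.0655] zmax 0.0735 ((0.4584961533546448, -0.13535085320472717), (0.014017504639923573, 0.053900450468063354), 8.801054954528809)
slot 0.064 119 mean [ 0.4584 -0.1356  0.0712] zmax 0.0738 ((0.4584961533546448, -0.13535085320472717), (0.014017504639923573, 0.053900450468063354), 8.801054954528809)
```

The top view shows the four steel nozzles on the white seats. From the robot's left they are round (254,241), square (297,243), pin (342,244) and slot (387,245). The rack posts are at (209,146), (250,150), (291,154) and (333,158).

Look-alikes to leave alone:
- green round nozzle at (205,228)
- purple pin at (394,160)
- red pin at (436,262)

The close crop confirms that the wanted ones are the plain grey pieces on the white discs. I'll turn the tool first, since it has to align with the world axes.

```bash
python3 -m pendant '[[[0,0,0,0,0,0.149,-1],[0,0,0,0,0,0.149,-1],[0,0,0,0,0,0.149,-1],[0,0,0,0,0,0.149,-1],[0,0,0,0,0,0.149,-1],[0,0,0,0,0,0.149,-1],[0,0,0,0,0,0.149,-1],[0,0,0,0,0,0.149,-1],[0,0,0,0,0,0.149,-1],[0,0,0,0,0,0,-1]]]'
cat > st.py <<'E'
from h import *
from scipy.spatial.transform import Rotation as Ro
import sys
o=ctrl.get_obs();w,x,y,z=o['eef_rot'];R=Ro.from_quat([x,y,z,w]).as_matrix()
print('t',o['time_s'],'p',np.round(o['eef_pos'],4),'yaw',round(np.arctan2(R[1,0],R[0,0]),4),'tilt',R[:2,2].round(4),'op',round(o['opening'],3),'F',np.round(o['wrist_force'],1),'q',np.round(o['q'],2))
if len(sys.argv)>3:
    t=np.array([float(a) for a in sys.argv[1:4]]);print('tool shift',(R.T@(t-o['eef_pos'])).round(4))
E
python3 st.py .467 .103 .16
python3 - <<'E'
from h import *
# scene check of rack rings
p,d,c=load('scene0');g=p.astype(int).sum(2);sub=np.zeros(g.shape,bool)
T,dT,cT=load('top0')
for P in[(.6536,.1971),(.6443,.1171),(.6354,.0375),(.6264,-.0423)]:
    u,v=proj(c,(*P,.012));u0,v0=int(u),int(v);b=p[v0-9:v0+10,u0-11:u0+12].astype(int).sum(2)
    m=b>330;vv,uu=np.argwhere(m).T; # ring: use lower part extents
    print((round(u,1),round(v,1)),'ring box u',uu.min()+u0-11,uu.max()+u0-11,'v',vv.min()+v0-9,vv.max()+v0-9, ray(c,(uu.min()+uu.max())/2+u0-11,vv.max()+v0-9,.012).round(4))
E
```

```text
time_s: 1.15
eef_pos: [0.1281, 0.5603, 0.2559]
eef_rot: [0.0, 1.0, 0.002, -0.0]
wrist_force: [0.1, 0.3, 0.0]
opening: 1.001
t 1.15 p [0.1281 0.5603 0.2559] yaw 0.0037 tilt [-0.0003 -0.0007] op 1.001 F [0.1 0.3 0. ] q [ 1.14  0.18  1.61 -0.    1.35  1.14]
tool shift [0.3373 0.4585 0.0961]
(np.float64(466.2), np.float64(214.1)) ring box u 458 471 v 207 219 [0.6605 0.19   0.012 ]
(np.float64(418.7), np.float64(224.7)) ring box u 411 424 v 218 230 [0.652  0.1109 0.012 ]
(np.float64(370.3), np.float64(235.8)) ring box u 362 376 v 229 241 [0.643  0.0319 0.012 ]
(np.float64(320.2), np.float64(247.1)) ring box u 312 326 v 241 253 [ 0.635  -0.0476  0.012 ]
```

```bash
python3 -m pendant '[[[0.028,0.038,0.008,0,0,0,-1],[0.028,0.038,0.008,0,0,0,-1],[0.028,0.038,0.008,0,0,0,-1],[0.028,0.038,0.008,0,0,0,-1],[0.028,0.038,0.008,0,0,0,-1],[0.028,0.038,0.008,0,0,0,-1],[0.028,0.038,0.008,0,0,0,-1],[0.028,0.038,0.008,0,0,0,-1],[0.028,0.038,0.008,0,0,0,-1],[0.028,0.038,0.008,0,0,0,-1]]]' >/dev/null
python3 -m pendant '[[[0.028,0.038,0.008,0,0,0,-1],[0.028,0.038,0.008,0,0,0,-1],[0,0,0,0,0,0,-1],[0,0,0,0,0,0,-1]]]' >/dev/null
python3 st.py .467 .1025 .16
python3 - <<'E'
from h import *
p,d,c=snap('wrist','w1');print(F(c))
for z in(.017,.071):print(proj(c,(.467,.1028,z)))
E
```

```text
t 2.55 p [0.4664 0.1054 0.1599] yaw 0.0053 tilt [-0.0014  0.0003] op 1.003 F [-1.1  0.7 -0.3] q [-0.03  0.08  1.93  0.    1.13 -0.03]
tool shift [ 0.0006  0.0029 -0.0001]
325.55732345355113
(np.float64(323.25641238847703), np.float64(198.17966975036651))
(np.float64(323.331326721539), np.float64(222.17254540484603))
```

View pics/w1.png

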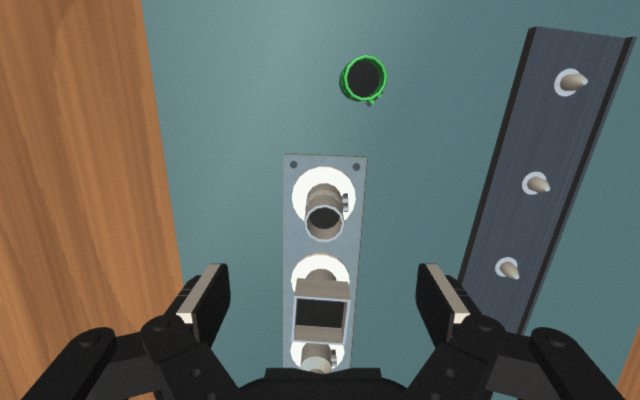

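The wrist picture shows the round nozzle on its seat at (323,197), head top at (323,219), within 2-3 px of my prediction. The green look-alike is up at (363,79). The square is at (321,305).

```bash
python3 - <<'E'
from h import *
p,d,c=load('w1');W=cloud(d,c)
for nm,x,y in[('round',.467,.103),('square',.4647,.023)]:
    q=W[(abs(W[:,:,0]-x)<.03)&(abs(W[:,:,1]-y)<.03)&(W[:,:,2]>.066)&(W[:,:,2]<.08)];print(nm,len(q),q[:,2].max(),cv2.minAreaRect(q[:,:2].astype(np.float32)))
g=p.astype(int).sum(2);m=(g>640).astype(np.uint8);k,lab,st,ce=cv2.connectedComponentsWithStats(m)
for i in range(1,k):
    if st[i,4]>300:
        h=cv2.convexHull(np.argwhere(lab==i)[:,::-1].astype(np.float32))[:,0];w=np.array([ray(c,u,v,.017)[:2] for u,v in h],np.float32);print('seat',st[i],cv2.minEnclosingCircle(w))
m=(g>430).astype(np.uint8);m[:,:480]=0;k,lab,st,ce=cv2.connectedComponentsWithStats(m)
for i in range(1,k):
    if 100<st[i,4]<2000:
        print('ring',st[i],ray(c,st[i,0]+13,st[i,1]+st[i,3]/2,.012).round(4),(W[lab==i][:,2]).max())
E
```

```text
round 509 0.07316668096155104 ((0.4671558439731598, 0.10247591882944107), (0.02741275541484356, 0.027248963713645935), 46.91399383544922)
square 1013 0.07378512024899575 ((0.4646748900413513, 0.02205510437488556), (0.044611431658267975, 0.042070284485816956), 85.44107055664062)
seat [ 292  167   64   53 1449] ((0.46709802746772766, 0.1033831313252449), 0.026918282732367516)
seat [291 255  58  36 894] ((0.4639575481414795, 0.02349148690700531), 0.02676101215183735)
ring [554  69  34  27 374] [0.6536 0.1953 0.012 ] 0.2781799807245969
ring [522 172  28  23 313] [0.6459 0.1151 0.012 ] 0.2781799807245969
ring [495 257  22  19 156] [0.6376 0.036  0.012 ] 0.021861287480284305
```

```bash
python3 -m pendant '[[[0.0007,0.0026,0.03,0,0,0,-1],[0,0,0.03,0,0,0,-1],[0,0,0.02,0,0,0,-1],[0,0,0.012,0,0,0,-1],[0,0,0,0,0,0,-1],[0,0,0,0,0,0,1],[0,0,0,0,0,0,1],[0,0,0,0,0,0,1],[0,0,0,0,0,0,1],[0,0,0,0,0,0,1]]]'; python3 -m pendant '[[[0,0,0,0,0,0,1],[0,0,0,0,0,0,1],[0,0,0,0,0,0,1]]]'
python3 st.py
```

```text
time_s: 3.6
eef_pos: [0.4679, 0.1036, 0.0693]
eef_rot: [-0.0, 1.0, 0.002, 0.001]
wrist_force: [-1.1, 0.9, 5.4]
opening: 0.304
time_s: 3.9
eef_pos: [0.4679, 0.1036, 0.0693]
eef_rot: [-0.0, 1.0, 0.002, 0.001]
wrist_force: [-1.2, 0.2, 5.9]
opening: 0.303
t 3.9 p [0.4679 0.1036 0.0693] yaw 0.0049 tilt [0.0015 0.0001] op 0.303 F [-1.2  0.2  5.9] q [-0.03  0.24  1.97  0.    0.93 -0.04]
```

```bash
python3 -m pendant '[[[0,0,-0.015,0,0,0,1],[0,0,-0.03,0,0,0,1],[0,0,-0.03,0,0,0,1],[0,0,-0.015,0,0,0,1],[0.031,-0.0155,0,0,0,0,1],[0.031,-0.0155,0,0,0,0,1],[0.031,-0.0155,0,0,0,0,1],[0.031,-0.0155,0,0,0,0,1],[0.031,-0.0155,0,0,0,0,1],[0.031,-0.0155,0,0,0,0,1]]]';python3 -m pendant '[[[0,0,0,0,0,0,1],[0,0,0,0,0,0,1]]]' >/dev/null;  python3 st.py .654 .1965 .11
python3 - <<'E'
from h import *
p,d,c=snap('wrist','w2')
E
```

```text
time_s: 4.9
eef_pos: [0.6538, 0.1981, 0.1582]
eef_rot: [0.0, 1.0, 0.002, -0.0]
wrist_force: [1.1, -0.4, -1.3]
opening: 0.305
t 5.1 p [0.6524 0.1976 0.1574] yaw 0.0054 tilt [-0.0016 -0.0004] op 0.3 F [-0.7  0.2 -0.7] q [ 0.12  0.5   1.39 -0.    1.25  0.12]
tool shift [0.0017 0.0011 0.0474]
```

View pics/w2.png

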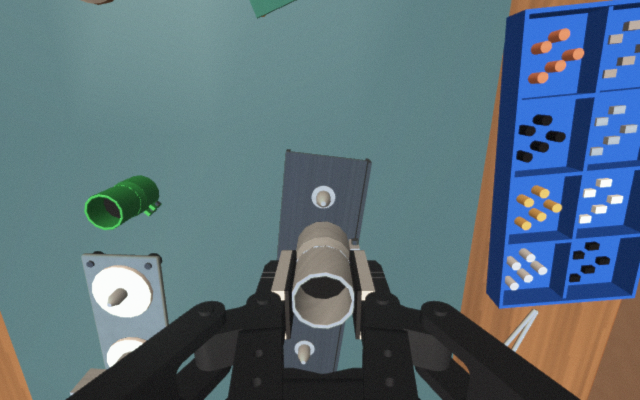

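The round nozzle is held upright between the jaws, with its head top at (323,298). Its post ring is at (323,196), ahead of it in the picture.

```bash
cat > ring.py <<'E'
from h import *
import sys
p,d,c=load(sys.argv[1]);g=p.astype(int).sum(2)
u0,u1,v0,v1=map(int,sys.argv[2:6]);s=np.zeros(g.shape,np.uint8);s[v0:v1,u0:u1]=(g[v0:v1,u0:u1]>330)
k,lab,st,ce=cv2.connectedComponentsWithStats(s);i=1+np.argmax(st[1:,4])
pts=np.argwhere(lab==i)[:,::-1].astype(np.float32);w=np.array([ray(c,u,v,.012)[:2] for u,v in pts],np.float32)
print(st[i],cv2.minEnclosingCircle(w))
E
python3 ring.py w2 300 346 180 216
```

```text
[311 185  25  24 441] ((0.6527511477470398, 0.19520090520381927), 0.010567998513579369)
```

```bash
python3 -m pendant '[[[0.001,0.001,0.03,0,0,0,1],[0,0,0.03,0,0,0,1],[0,0,0.015,0,0,0,1],[0,0,0.01,0,0,0,1],[0,0,0.007,0,0,0,1],[0,0,0,0,0,0,1],[0,0,0,0,0,0,1]]]';python3 st.py
```

```text
time_s: 5.85
eef_pos: [0.6544, 0.1967, 0.0675]
eef_rot: [-0.0, 1.0, 0.003, 0.001]
wrist_force: [-1.1, -0.4, -0.4]
opening: 0.302
t 5.85 p [0.6544 0.1967 0.0675] yaw 0.005 tilt [0.0017 0.0002] op 0.302 F [-1.1 -0.4 -0.4] q [ 0.12  0.62  1.43 -0.    1.1   0.11]
```

```bash
python3 -m pendant '[[[-0.001,0,0.0025,0,0,0,1],[0,0,0,0,0,0,1],[0,0,0,0,0,0,1]]]';python3 st.py
```

```text
time_s: 6.15
eef_pos: [0.653, 0.1967, 0.0644]
eef_rot: [-0.0, 1.0, 0.003, 0.0]
wrist_force: [-0.3, 0.4, 1.0]
opening: 0.302
t 6.15 p [0.653  0.1967 0.0644] yaw 0.0051 tilt [0.0008 0.0001] op 0.302 F [-0.3  0.4  1. ] q [0.12 0.62 1.43 0.   1.09 0.11]
```

```bash
python3 -m pendant '[[[0,0,0,0,0,0,0.3],[0,0,0,0,0,0,-0.2],[0,0,0,0,0,0,-1],[0,0,0,0,0,0,-1],[0,0,0,0,0,0,-1],[0,0,-0.02,0,0,0,-1],[0,0,-0.04,0,0,0,-1],[0,0,-0.04,0,0,0,-1],[0,0,0,0,0,0,-1],[0,0,0,0,0,0,-1]]]';python3 st.py .4643 .0228 .16
python3 - <<'E'
from h import *
p,d,c=snap('wrist','w3')
E
```

```text
time_s: 7.15
eef_pos: [0.6536, 0.1967, 0.1656]
eef_rot: [-0.0, 1.0, 0.003, 0.002]
wrist_force: [-0.8, -0.5, -0.6]
opening: 1.003
t 7.15 p [0.6536 0.1967 0.1656] yaw 0.0051 tilt [0.0033 0.0004] op 1.003 F [-0.8 -0.5 -0.6] q [ 0.12  0.49  1.39 -0.    1.25  0.11]
tool shift [-0.1902  0.1729  0.0049]
```

View pics/w3.png

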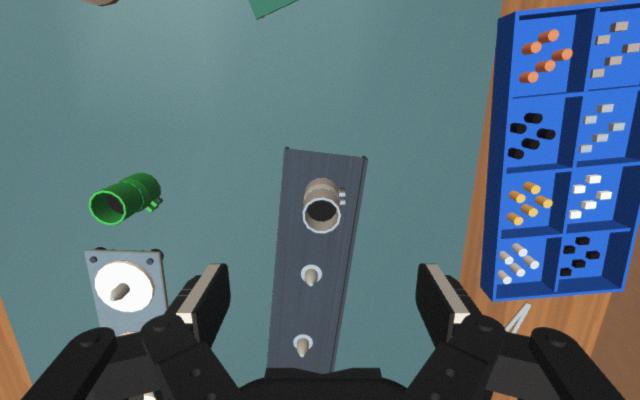

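The round nozzle now stands upright on the leftmost post, with its head top at (321,214). Next is the square.

```bash
python3 -m pendant '[[[-0.0317,0.0288,0,0,0,0,-1],[-0.0317,0.0288,0,0,0,0,-1],[-0.0317,0.0288,0,0,0,0,-1],[-0.0317,0.0288,0,0,0,0,-1],[-0.0317,0.0288,0,0,0,0,-1],[-0.0317,0.0288,0,0,0,0,-1],[0,0,0,0,0,0.084,-1],[0,0,0,0,0,0,-1],[0,0,0,0,0,0,-1]]]' >/dev/null;python3 st.py .4647 .0227 .070
python3 - <<'E'
from h import *
p,d,c=snap('wrist','w4')
W=cloud(d,c)
q=W[(abs(W[:,:,0]-.4647)<.035)&(abs(W[:,:,1]-.0227)<.035)&(W[:,:,2]>.069)&(W[:,:,2]<.08)];print(len(q),cv2.minAreaRect(q[:,:2].astype(np.float32)))
E
```

```text
t 8.1 p [0.4632 0.0229 0.1631] yaw -0.0772 tilt [-0.0012  0.0004] op 1.001 F [ 0.7 -1.2 -0.4] q [-0.21  0.04  1.96  0.    1.14 -0.13]
tool shift [0.0017 0.0002 0.0931]
816 ((0.4647320508956909, 0.022389937192201614), (0.042684223502874374, 0.04208486154675484), 85.22063446044922)
```

View pics/w4.png

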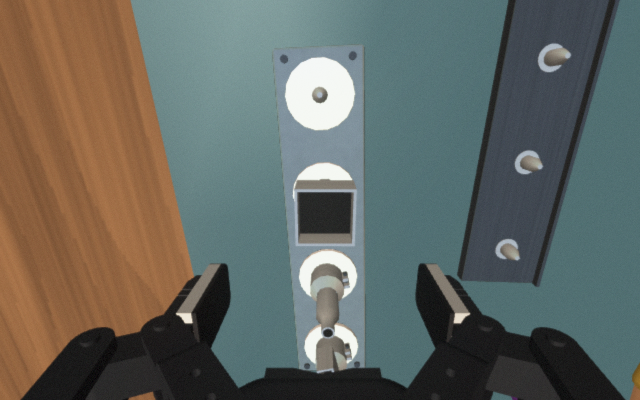

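The square box, at (325,213), is parallel to the jaws. The fit gives its centre at (0.4647, 0.0224) and a 42 mm side, which matches.

```bash
python3 -m pendant '[[[0.0015,0,0.03,0,0,0,-1],[0,0,0.03,0,0,0,-1],[0,0,0.02,0,0,0,-1],[0,0,0.0125,0,0,0,-1],[0,0,0,0,0,0,-1],[0,0,0,0,0,0,1],[0,0,0,0,0,0,1],[0,0,0,0,0,0,1],[0,0,0,0,0,0,1],[0,0,0,0,0,0,1]]]'; python3 st.py .653 .117 .16
```

```text
time_s: 9.15
eef_pos: [0.4659, 0.0225, 0.0726]
eef_rot: [0.0, 0.999, -0.039, 0.001]
wrist_force: [-1.7, 0.5, 5.8]
opening: 0.484
t 9.15 p [0.4659 0.0225 0.0726] yaw -0.079 tilt [ 0.0025 -0.0005] op 0.484 F [-1.7  0.5  5.8] q [-0.21  0.2   2.01  0.    0.93 -0.13]
tool shift [ 0.1793 -0.1089 -0.087 ]
```

```bash
python3 -m pendant '[[[0,0,-0.015,0,0,0,1],[0,0,-0.03,0,0,0,1],[0,0,-0.03,0,0,0,1],[0,0,-0.015,0,0,0,1],[0,0,0,0,0,0,1]]]';python3 st.py .6445 .1162 .16
```

```text
time_s: 9.65
eef_pos: [0.4667, 0.0223, 0.164]
eef_rot: [0.001, 0.999, -0.039, 0.003]
wrist_force: [-0.2, -0.3, 0.3]
opening: 0.481
t 9.65 p [0.4667 0.0223 0.164 ] yaw -0.0789 tilt [ 0.0057 -0.0012] op 0.481 F [-0.2 -0.3  0.3] q [-0.21  0.04  1.96 -0.    1.13 -0.13]
tool shift [ 0.1698 -0.1076  0.0049]
```

```bash
python3 -m pendant '[[[0.034,-0.0215,0,0,0,0,1],[0.034,-0.0215,0,0,0,0,1],[0.034,-0.0215,0,0,0,0,1],[0.034,-0.0215,0,0,0,0,1],[0.034,-0.0215,0,0,0,0,1],[0,0,0,0,0,0,1],[0,0,0,0,0,0,1],[0,0,0,0,0,0,1]]]';python3 st.py .6445 .1162 .16
python3 - <<'E'
from h import *
p,d,c=snap('wrist','w5');print(proj(c,(.6445,.1162,.012)))
E
```

```text
time_s: 10.45
eef_pos: [0.6415, 0.1161, 0.1599]
eef_rot: [0.0, 0.999, -0.04, -0.001]
wrist_force: [-0.4, -0.5, -0.6]
opening: 0.477
t 10.45 p [0.6415 0.1161 0.1599] yaw -0.0791 tilt [-0.0026 -0.0002] op 0.477 F [-0.4 -0.5 -0.6] q [-0.    0.44  1.48 -0.    1.23  0.08]
tool shift [ 0.003  -0.0003 -0.0001]
(np.float64(326.3299486712289), np.float64(193.0173554979931))
```

View pics/w5.png

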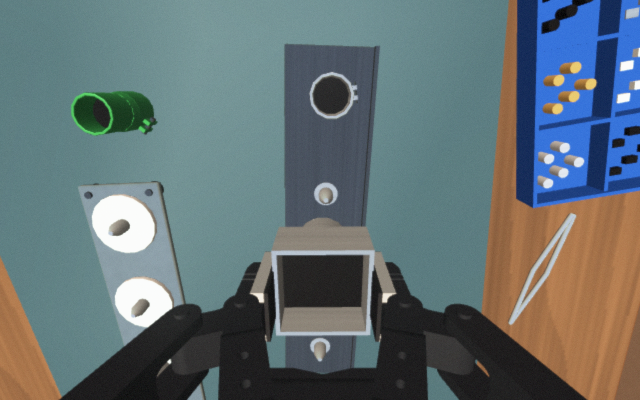

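The square is held level with its box at (323,290). The post ring is at (326,194), as predicted (326,193).

```bash
python3 -m pendant '[[[0.0025,0,0.03,0,0,0,1],[0,0,0.03,0,0,0,1],[0,0,0.015,0,0,0,1],[0,0,0.01,0,0,0,1],[0,0,0.006,0,0,0,1],[0,0,0,0,0,0,1],[0,0,0,0,0,0,1]]]';python3 st.py .6445 .1162 .0676
```

```text
time_s: 11.2
eef_pos: [0.6461, 0.1162, 0.0715]
eef_rot: [-0.0, 0.999, -0.039, 0.001]
wrist_force: [1.0, -0.1, -0.6]
opening: 0.48
t 11.2 p [0.6461 0.1162 0.0715] yaw -0.079 tilt [ 0.0018 -0.    ] op 0.48 F [ 1.  -0.1 -0.6] q [-0.    0.56  1.5  -0.    1.07  0.08]
tool shift [-0.0016  0.0001  0.0039]
```

```bash
python3 -m pendant '[[[-0.0015,0,0.0035,0,0,0,1],[0,0,0,0,0,0,1],[0,0,0,0,0,0,1]]]';python3 st.py .6445 .1162 .0676
```

```text
time_s: 11.5
eef_pos: [0.6445, 0.1164, 0.0677]
eef_rot: [-0.0, 0.999, -0.039, 0.001]
wrist_force: [1.7, -0.2, 2.7]
opening: 0.482
t 11.5 p [0.6445 0.1164 0.0677] yaw -0.079 tilt [ 0.0018 -0.    ] op 0.482 F [ 1.7 -0.2  2.7] q [-0.    0.56  1.51  0.    1.07  0.08]
tool shift [0.     0.0002 0.0001]
```

Contact with the plate. Release, lift and look.

```bash
python3 -m pendant '[[[0,0,0,0,0,0,0],[0,0,0,0,0,0,-0.5],[0,0,0,0,0,0,-1],[0,0,0,0,0,0,-1],[0,0,0,0,0,0,-1],[0,0,-0.02,0,0,0,-1],[0,0,-0.04,0,0,0,-1],[0,0,-0.04,0,0,0,-1],[0,0,0,0,0,0,-1],[0,0,0,0,0,0,-1]]]'>/dev/null;python3 st.py .462 -.0573 .16
python3 - <<'E'
from h import *
p,d,c=snap('wrist','w6')
E
```

```text
t 12.5 p [0.6446 0.1164 0.1683] yaw -0.079 tilt [ 0.0029 -0.    ] op 1.002 F [-0.6 -1.  -0.4] q [-0.    0.44  1.47  0.    1.24  0.08]
tool shift [-0.1683  0.1875  0.0077]
```

View pics/w6.png

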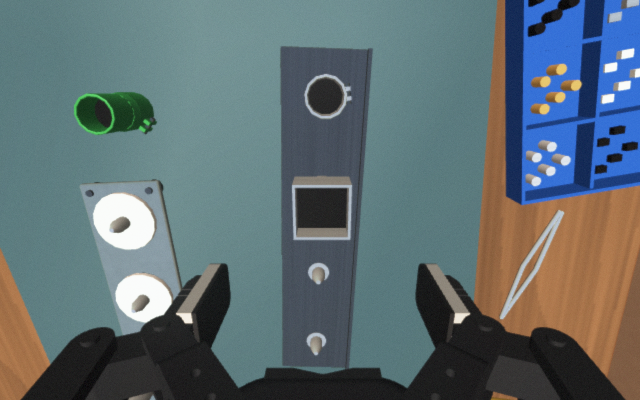

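The square is seated on the second post with its box at (322,208). The pin is next. Its yaw doesn't matter, so I keep this one.

```bash
python3 -m pendant '[[[-0.028,0.0312,0,0,0,0,-1],[-0.028,0.0312,0,0,0,0,-1],[-0.028,0.0312,0,0,0,0,-1],[-0.028,0.0312,0,0,0,0,-1],[-0.028,0.0312,0,0,0,0,-1],[-0.028,0.0312,0,0,0,0,-1],[0,0,0,0,0,0,-1],[0,0,0,0,0,0,-1],[0,0,0,0,0,0,-1]]]' >/dev/null;python3 st.py .462 -.057 .074
python3 - <<'E'
from h import *
p,d,c=snap('wrist','w7')
W=cloud(d,c)
s=(abs(W[:,:,0]-.462)<.03)&(abs(W[:,:,1]+.057)<.03)
for lo,hi in[(.04,.06),(.06,.072),(.08,.1)]:
    q=W[s&(W[:,:,2]>lo)&(W[:,:,2]<hi)];print(lo,len(q),cv2.minAreaRect(q[:,:2].astype(np.float32)))
print(proj(c,(.462,-.0573,.091)))
g=p.astype(int).sum(2);m=(g>640).astype(np.uint8);k,lab,st,ce=cv2.connectedComponentsWithStats(m)
for i in range(1,k):
    if st[i,4]>300:
        h=cv2.convexHull(np.argwhere(lab==i)[:,::-1].astype(np.float32))[:,0];w=np.array([ray(c,u,v,.017)[:2] for u,v in h],np.float32);print('seat',st[i],cv2.minEnclosingCircle(w))
E
```

```text
t 13.45 p [ 0.4617 -0.0565  0.1661] yaw -0.0789 tilt [-0.0009  0.0007] op 1.001 F [0.1 0.4 0.3] q [-0.38  0.04  1.96  0.    1.14 -0.3 ]
tool shift [0.0004 0.0005 0.0921]
0.04 592 ((0.46073055267333984, -0.053813956677913666), (0.023999040946364403, 0.02850932441651821), 85.7131576538086)
0.06 126 ((0.4615478217601776, -0.05094899237155914), (0.006720125209540129, 0.01731056533753872), 79.97703552246094)
0.08 268 ((0.46049901843070984, -0.05617603659629822), (0.01017520111054182, 0.009655097499489784), 66.0085678100586)
(np.float64(322.9201894483539), np.float64(227.4860480221719))
seat [283   0  60  18 791] ((0.46603888273239136, 0.08781410753726959), 0.021311139687895775)
seat [ 284   59   68   71 3615] ((0.464314341545105, 0.023286208510398865), 0.026803039014339447)
seat [ 292  163   62   57 1431] ((0.46174171566963196, -0.05665263906121254), 0.026848433539271355)
seat [ 298  250   57   46 1038] ((0.4589419960975647, -0.13679617643356323), 0.026906423270702362)
```

View pics/w7.png

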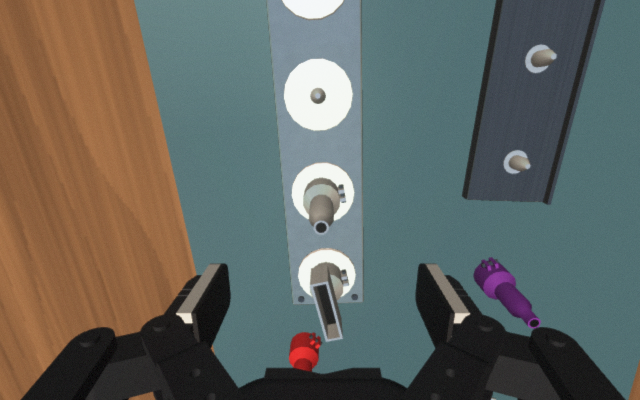

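The pin stands on its seat with its tube tip at (321,228). The slot is at (327,300), and the red and purple look-alikes stand off the stand. The measured tube axis is at (0.4605, -0.0562).

```bash
python3 -m pendant '[[[-0.001,0,0.03,0,0,0,-1],[0,0,0.03,0,0,0,-1],[0,0,0.02,0,0,0,-1],[0,0,0.0125,0,0,0,-1],[0,0,0,0,0,0,-1],[0,0,0,0,0,0,1],[0,0,0,0,0,0,1],[0,0,0,0,0,0,1],[0,0,0,0,0,0,1],[0,0,0,0,0,0,1]]]';  python3 -m pendant '[[[0,0,0,0,0,0,1],[0,0,0,0,0,0,1],[0,0,0,0,0,0,1]]]'; python3 st.py
```

```text
time_s: 14.5
eef_pos: [0.461, -0.0571, 0.075]
eef_rot: [0.0, 0.999, -0.04, 0.001]
wrist_force: [0.2, 0.5, 4.7]
opening: 0.189
time_s: 14.8
eef_pos: [0.461, -0.0571, 0.075]
eef_rot: [0.0, 0.999, -0.04, 0.0]
wrist_force: [-1.0, 0.4, 6.1]
opening: 0.184
t 14.8 p [ 0.461  -0.0571  0.075 ] yaw -0.079 tilt [ 0.001  -0.0004] op 0.184 F [-1.   0.4  6.1] q [-0.38  0.2   2.01  0.    0.93 -0.3 ]
```

```bash
python3 -m pendant '[[[0,0,-0.015,0,0,0,1],[0,0,-0.03,0,0,0,1],[0,0,-0.03,0,0,0,1],[0,0,-0.015,0,0,0,1],[0,0,0,0,0,0,1]]]';python3 st.py .6355 .036 .16
```

```text
time_s: 15.3
eef_pos: [0.4621, -0.0575, 0.1666]
eef_rot: [0.001, 0.999, -0.039, 0.002]
wrist_force: [0.2, 0.2, -0.6]
opening: 0.189
t 15.3 p [ 0.4621 -0.0575  0.1666] yaw -0.079 tilt [ 0.0047 -0.0019] op 0.189 F [ 0.2  0.2 -0.6] q [-0.38  0.04  1.96 -0.    1.14 -0.3 ]
tool shift [ 0.1654 -0.1069  0.0073]
```

```bash
python3 -m pendant '[[[0.0332,-0.0213,0,0,0,0,1],[0.0332,-0.0213,0,0,0,0,1],[0.0332,-0.0213,0,0,0,0,1],[0.0332,-0.0213,0,0,0,0,1],[0.0332,-0.0213,0,0,0,0,1],[0,0,0,0,0,0,1],[0,0,0,0,0,0,1],[0,0,0,0,0,0,1]]]' >/dev/null;python3 st.py .6355 .036 .07
python3 - <<'E'
from h import *
p,d,c=snap('wrist','w8');print(proj(c,(.6355,.0365,.012)))
E
```

```text
t 16.1 p [0.6331 0.0359 0.1627] yaw -0.0792 tilt [-0.0028  0.0002] op 0.193 F [ 0.1  0.5 -0.5] q [-0.13  0.4   1.53 -0.    1.22 -0.05]
tool shift [ 0.0027 -0.0003  0.0927]
(np.float64(325.57224493900884), np.float64(191.61604612972675))
```

View pics/w8.png

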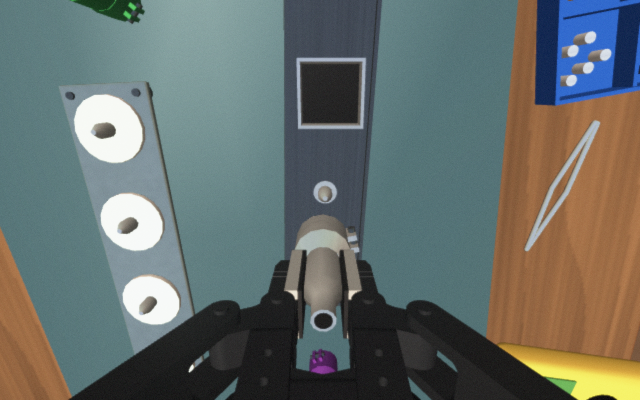

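The pin is held upright, tip at (323,320). The third post ring is at (325,192), as predicted.

```bash
python3 -m pendant '[[[0.002,0,0.03,0,0,0,1],[0,0,0.03,0,0,0,1],[0,0,0.015,0,0,0,1],[0,0,0.01,0,0,0,1],[-0.0005,0,0.006,0,0,0,1],[0,0,0,0,0,0,1],[0,0,0,0,0,0,1]]]' >/dev/null;python3 st.py .6355 .036 .07
```

```text
t 16.85 p [0.6367 0.0359 0.0744] yaw -0.079 tilt [ 0.0018 -0.0002] op 0.187 F [-0.8  0.8 -0.5] q [-0.13  0.52  1.56 -0.    1.06 -0.05]
tool shift [-0.0012  0.      0.0044]
```

```bash
python3 -m pendant '[[[-0.001,0,0.0035,0,0,0,1],[0,0,0.0005,0,0,0,1],[0,0,0,0,0,0,1],[0,0,0,0,0,0,1]]]' >/dev/null;python3 st.py .6355 .036 .07
```

```text
t 17.25 p [0.6354 0.0361 0.07  ] yaw -0.0789 tilt [ 0.001  -0.0001] op 0.194 F [-2.3 -0.1  4.4] q [-0.13  0.53  1.56 -0.    1.05 -0.05]
tool shift [0.0001 0.0001 0.    ]
```

```bash
python3 -m pendant '[[[0,0,0,0,0,0,0.4],[0,0,0,0,0,0,0],[0,0,0,0,0,0,-1],[0,0,0,0,0,0,-1],[0,0,0,0,0,0,-1],[0,0,-0.02,0,0,0,-1],[0,0,-0.04,0,0,0,-1],[0,0,-0.04,0,0,0,-1],[0,0,0,0,0,0,-1],[0,0,0,0,0,0,-1]]]'>/dev/null;python3 st.py .4585 -.136 .16
python3 - <<'E'
from h import *
p,d,c=snap('wrist','w9')
E
```

```text
t 18.25 p [0.6357 0.036  0.1707] yaw -0.079 tilt [ 0.0029 -0.0004] op 1.002 F [-0.5  0.1  0.1] q [-0.13  0.4   1.52 -0.    1.23 -0.05]
tool shift [-0.1631  0.1855  0.0103]
```

View pics/w9.png

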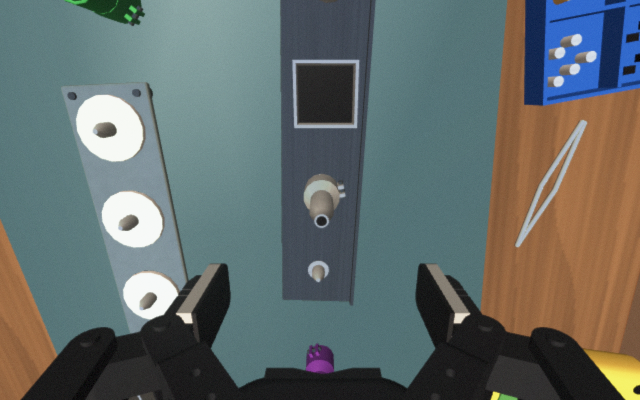

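The pin stands on the third post, tip at (321,221). Now the slot: move over, then turn the jaws to its yaw of about +0.154.

```bash
python3 -m pendant '[[[-0.0272,0.0309,0,0,0,0,-1],[-0.0272,0.0309,0,0,0,0,-1],[-0.0272,0.0309,0,0,0,0,-1],[-0.0272,0.0309,0,0,0,0,-1],[-0.0272,0.0309,0,0,0,0,-1],[-0.0272,0.0309,0,0,0,0,-1],[0,0,0,0,0,-0.117,-1],[0,0,0,0,0,-0.116,-1],[0,0,0,0,0,0,-1],[0,0,0,0,0,0,-1]]]' >/dev/null
python3 - <<'E'
from h import *
p,d,c=snap('wrist','w10')
W=cloud(d,c)
s=(abs(W[:,:,0]-.4585)<.035)&(abs(W[:,:,1]+.136)<.045)
for lo,hi in[(.066,.08),(.069,.08)]:
    q=W[s&(W[:,:,2]>lo)&(W[:,:,2]<hi)];print(lo,len(q),cv2.minAreaRect(q[:,:2].astype(np.float32)))
E
python3 st.py .4585 -.1355 .072
```

```text
0.066 608 ((0.4586763083934784, -0.1364058256149292), (0.013925857841968536, 0.05479360744357109), 8.299067497253418)
0.069 564 ((0.4586763083934784, -0.1364058256149292), (0.013925857841968536, 0.05479360744357109), 8.299067497253418)
t 19.35 p [ 0.4572 -0.1353  0.1683] yaw 0.1516 tilt [-0.0017  0.001 ] op 1.001 F [0.8 0.3 0.6] q [-0.54  0.06  1.93 -0.    1.15 -0.69]
tool shift [0.0015 0.0005 0.0963]
```

View pics/w10.png

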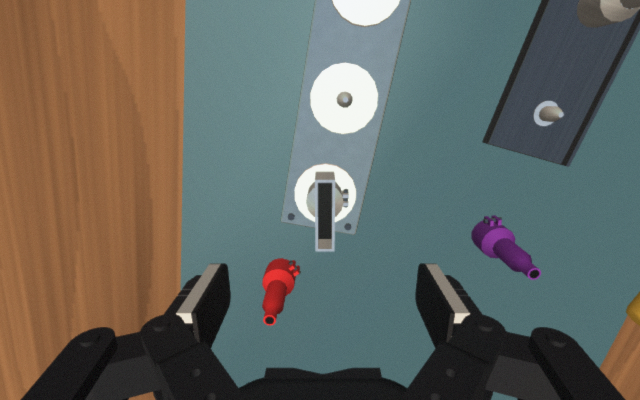

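The slot box at (325,212) lies parallel to the jaws, 13.9 × 54.8 mm, centred at (0.4587, -0.1362). The red look-alike at (275,290) is clear of the fingers.

```bash
python3 -m pendant '[[[0.0005,0.0007,0.03,0,0,0,-1],[0,0,0.03,0,0,0,-1],[0,0,0.02,0,0,0,-1],[0,0,0.0165,0,0,0,-1],[0,0,0,0,0,0,-1],[0,0,0,0,0,0,1],[0,0,0,0,0,0,1],[0,0,0,0,0,0,1],[0,0,0,0,0,0,1],[0,0,0,0,0,0,1]]]';  python3 -m pendant '[[[0,0,0,0,0,0,1],[0,0,0,0,0,0,1],[0,0,0,0,0,0,1]]]'; python3 st.py
```

```text
time_s: 20.35
eef_pos: [0.4586, -0.1366, 0.0734]
eef_rot: [0.0, 0.997, 0.077, 0.0]
wrist_force: [-2.9, 1.6, 20.7]
opening: 0.148
time_s: 20.65
eef_pos: [0.4587, -0.1367, 0.0735]
eef_rot: [0.0, 0.997, 0.077, 0.001]
wrist_force: [-0.3, -0.0, 6.6]
opening: 0.151
t 20.65 p [ 0.4587 -0.1367  0.0735] yaw 0.154 tilt [ 0.0011 -0.0006] op 0.151 F [-0.3 -0.   6.6] q [-0.54  0.23  1.97  0.    0.94 -0.69]
```

```bash
python3 -m pendant '[[[0,0,-0.015,0,0,0,1],[0,0,-0.03,0,0,0,1],[0,0,-0.03,0,0,0,1],[0,0,-0.015,0,0,0,1],[0,0,0,0,0,0,1]]]';python3 st.py .6265 -.0433 .16
```

```text
time_s: 21.15
eef_pos: [0.4596, -0.1373, 0.1651]
eef_rot: [0.001, 0.997, 0.077, 0.002]
wrist_force: [0.1, 0.0, -0.1]
opening: 0.151
t 21.15 p [ 0.4596 -0.1373  0.1651] yaw 0.1541 tilt [ 0.0042 -0.0025] op 0.151 F [ 0.1  0.  -0.1] q [-0.54  0.07  1.93 -0.    1.14 -0.69]
tool shift [ 0.1793 -0.0673  0.0055]
```

```bash
python3 -m pendant '[[[0.036,-0.0135,0,0,0,0,1],[0.036,-0.0135,0,0,0,0,1],[0.036,-0.0135,0,0,0,0,1],[0.036,-0.0135,0,0,0,0,1],[0.036,-0.0135,0,0,0,0,1],[0,0,0,0,0,0,1],[0,0,0,0,0,0,1],[0,0,0,0,0,0,1]]]' >/dev/null;python3 st.py .6265 -.0433 .0685
python3 - <<'E'
from h import *
p,d,c=snap('wrist','w11');print(proj(c,(.6265,-.043,.012)))
E
```

```text
t 21.95 p [ 0.6244 -0.0423  0.1613] yaw 0.1537 tilt [-0.0027  0.0004] op 0.149 F [-0.2  0.5 -1.7] q [-0.26  0.39  1.55 -0.    1.21 -0.41]
tool shift [0.0022 0.0014 0.0928]
(np.float64(325.0773869001923), np.float64(194.2199669808893))
```

View pics/w11.png

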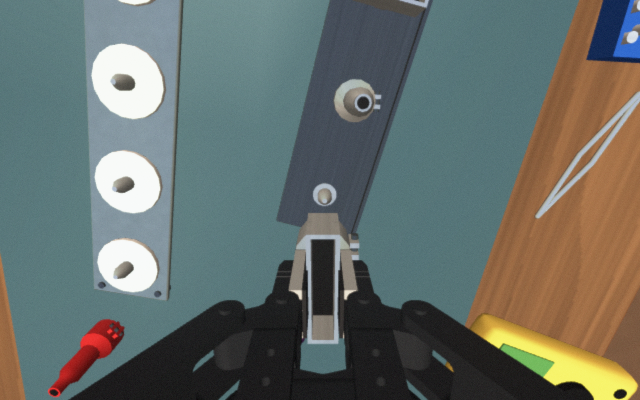

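The slot is held upright at (322,285). The last post's ring is at (325,194), as predicted.

```bash
python3 -m pendant '[[[0.0015,0.0013,0.03,0,0,0,1],[0,0,0.03,0,0,0,1],[0,0,0.015,0,0,0,1],[0,0,0.01,0,0,0,1],[-0.0005,0,0.006,0,0,0,1],[0,0,0,0,0,0,1],[0,0,0,0,0,0,1]]]' >/dev/null;python3 st.py .6265 -.0433 .0685
```

```text
t 22.7 p [ 0.6277 -0.0435  0.0729] yaw 0.154 tilt [ 0.0017 -0.0005] op 0.149 F [0.2 0.2 0. ] q [-0.26  0.51  1.58 -0.    1.05 -0.41]
tool shift [-0.0011 -0.0004  0.0044]
```

```bash
python3 -m pendant '[[[-0.001,0,0.0035,0,0,0,1],[0,0,0.0005,0,0,0,1],[0,0,0,0,0,0,1],[0,0,0,0,0,0,1]]]' >/dev/null;python3 st.py .6265 -.0433 .0685
```

```text
t 23.1 p [ 0.6264 -0.0435  0.0686] yaw 0.1541 tilt [ 0.001  -0.0004] op 0.152 F [-0.6 -0.4  4.6] q [-0.26  0.51  1.59 -0.    1.04 -0.41]
tool shift [ 0.0002 -0.0002  0.0001]
```

Seated with contact. Release, lift, then back away toward the robot so the top and scene views are clear.

```bash
python3 -m pendant '[[[0,0,0,0,0,0,0.5],[0,0,0,0,0,0,0],[0,0,0,0,0,0,-1],[0,0,0,0,0,0,-1],[0,0,0,0,0,0,-1],[0,0,-0.02,0,0,0,-1],[0,0,-0.04,0,0,0,-1],[0,0,-0.04,0,0,0,-1],[0,0,-0.02,0,0,0,-1],[0,0,0,0,0,0,-1]]]'>/dev/null
python3 -m pendant '[[[-0.045,0,0,0,0,0,-1],[-0.045,0,0,0,0,0,-1],[-0.045,0,0,0,0,0,-1],[-0.045,0,0,0,0,0,-1],[-0.045,0,0,0,0,0,-1],[0,0,0,0,0,0,-1],[0,0,0,0,0,0,-1],[0,0,0,0,0,0,-1]]]'>/dev/null;python3 st.py
python3 - <<'E'
from h import *
A,d,c=snap('top','top9');W=cloud(d,c);B,dB,cB=snap('scene','scene9');WB=cloud(dB,cB)
cv2.imwrite('pics/end.png',np.vstack([cv2.resize(A[110:200,170:410],(720,270))[:,:,::-1],cv2.resize(B[150:290,270:520],(540,302))[:,:,::-1] if 0 else cv2.copyMakeBorder(cv2.resize(B[150:290,270:520],(540,302))[:,:,::-1],0,0,0,180,0)]))
cen=np.array([.6399-.0002,.0765]);a=-.113
for nm,x,y,lo,hi in[('round',.653,.196,.062,.08),('square',.6445,.116,.062,.08),('pin',.6355,.0365,.078,.1),('slot',.6265,-.043,.062,.08)]:
  for t,w in(('top',W),('scene',WB)):
    q=w[(abs(w[:,:,0]-x)<.04)&(abs(w[:,:,1]-y)<.04)&(w[:,:,2]>lo)&(w[:,:,2]<hi)];r=cv2.minAreaRect(q[:,:2].astype(np.float32))
    e=np.array(r[0])-cen;print(nm,t,len(q),np.round(r[0],4),np.round(r[1],4),'zmax',np.percentile(q[:,2],97).round(4),'rackxy',(np.cos(a)*e[0]+np.sin(a)*e[1]).round(4),(-np.sin(a)*e[0]+np.cos(a)*e[1]).round(4))
E
```

```text
t 24.9 p [ 0.4044 -0.0782  0.1878] yaw 0.1538 tilt [ 0.0006 -0.0001] op 1.0 F [ 0.9  0.7 -1.3] q [-0.48 -0.12  2.07  0.    1.2  -0.63]
round top 84 [0.6528 0.1954] [0.0264 0.0273] zmax 0.0683 rackxy -0.0003 0.1196
round scene 89 [0.6526 0.1927] [0.0273 0.0276] zmax 0.0665 rackxy -0.0003 0.1169
square top 160 [0.6439 0.1167] [0.0425 0.0429] zmax 0.0691 rackxy -0.0003 0.0404
square scene 215 [0.6438 0.1145] [0.0433 0.0437] zmax 0.0666 rackxy -0.0002 0.0382
pin top 31 [0.6343 0.0374] [0.0098 0.0079] zmax 0.0892 rackxy -0.001 -0.0395
pin scene 48 [0.6346 0.0351] [0.0087 0.0095] zmax 0.0863 rackxy -0.0004 -0.0417
slot top 124 [ 0.6263 -0.0424] [0.0148 0.054 ] zmax 0.0687 rackxy 0.0001 -0.1196
slot scene 195 [ 0.626  -0.0448] [0.0158 0.0543] zmax 0.0669 rackxy 0.0001 -0.122
```

View pics/end.png

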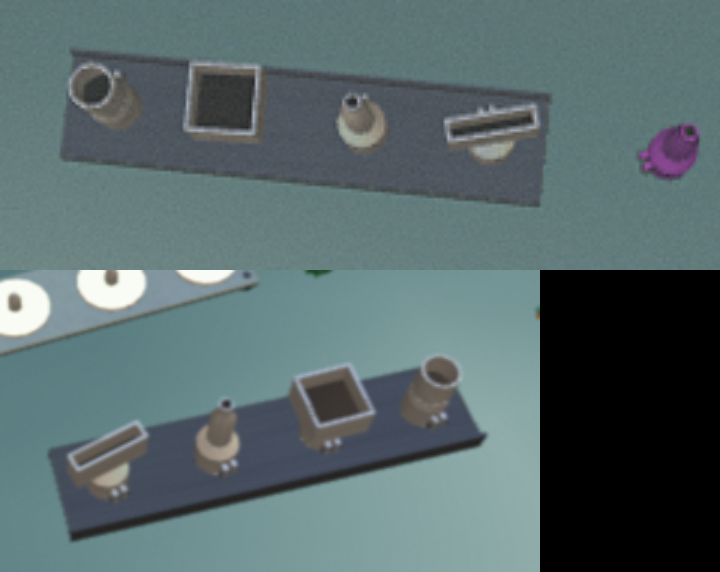

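In both views all four stand upright on the rack in the order round, square, pin, slot. Their tops are at 66-69 mm (pin 86-89 mm), against the expected 66 and 86 mm. The gripper is open and clear, so I hand in.

```bash
python3 -c "
from bench import ctrl
print(ctrl.hand_in(), ctrl.get_obs()['time_s'])"
```

```text
the job is handed in; nothing more can be done
the job is handed in; nothing more can be done
```

I moved all four nozzles from the cooling stand to the rack posts, left to right: round, square, pin, slot. I then released them, backed the arm clear and handed the job in at about 25 s; hand-in reports no verdict.

- **Position:** in the last top and scene views each nozzle was within about 1 mm of its post along the rack's x. Along y it was within about 0.5 mm in the top view and 2–3 mm in the scene view.
- **Height:** the tops read 66–69 mm for round, square and slot, and 86–89 mm for the pin. Fully seated nozzles should read 66 and 86 mm.
- **Upright:** I judged this by eye in both views and did not measure the angle.
- **Forces:** the largest wrist force I read was 21 N, as the jaws closed on the slot nozzle. On lowering onto the rack it stayed below 6 N.
- **Disagreement:** the top and scene cameras differ by 2–3 mm in y and in height, close to their stated calibration error and well inside the 10 mm tolerance.
- **Look-alikes:** I did not touch the green, red or purple ones.

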